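Hang a second board on an occupied hook

ROBOT

A 6-joint arm with a two-finger parallel gripper is mounted at the origin on a cart in front of the work surface, level with it; the furniture and walls round the work are solid. World frame = base frame: x ahead of the robot, y to its left, z up, the work surface at z = 0. Lengths are in m, angles in rad, forces in N, time in s.
With the tool pointing down it reaches from about 0.4 to 0.825 m from the base axis. Payload 7 kg.
Tool frame: the origin (TCP) lies midway between the tips of the shut fingers; the grasp point (between the pads) lies ctrl.grasp_offset behind it (ctrl.grasp_offset is the distance from the TCP to the grasp point, in m); z points along the fingers, y is the line along which they close (so a half turn about z gives the same grasp; the last joint's range is limited). The gripper opens to 85 mm and grips with 20 to 120 N. Pads are 22 mm wide; open, the fingers measure 114 mm over their backs; the gripper's body (76 mm by 85 mm) begins 54 mm behind the grasp point. The pads swing forward as they close: fully open they stand 13 mm farther back than shut.
Start: joints at [-0.886, 0.359, 0.012, 0, -1.224, -0.288], TCP at [0.261, -0.623, 0.231] pointing down, gripper open.
Joint ranges: [-3.07, 3.07], [-1.43, 2.12], [-1.02, 1.25], [-3.03, 1.67], [-3.05, -0], [-3.03, 3.03]. Speed limits (rad/s): [2.39, 2.39, 3.01, 3.14, 3.14, 3.14].

INTERFACE

Orientations are given as [roll, pitch, yaw] about the fixed x, y, z axes, in that order (R = Rz(yaw) Ry(pitch) Rx(roll)).
In Python, from station import ctrl gives the robot as it stands.
- The arm moves only by the tool servo_tool, never from a script. Its argument "moves" is one flat list of numbers, 7 for each row, row after row: the shift along the tool's x, y, z in units of 30 mm (1.0 is 30 mm), then the turn, a rotation vector about the tool's x, y, z in units of 6 degrees (1.0 is 6 degrees), then the opening, from -1 (shut) to 1 (fully open). In form: [dx, dy, dz, ax, ay, az, grip, dx, dy, dz, ax, ay, az, grip, ...]. A call has 1 to 20 rows; each row shifts and turns the commanded pose from where the row before left it, along the tool's axes as they then stand; what a row does not reach is not made up. A row lasts 1/12 s, in which the tool goes at most 41.7 mm and 7.16 degrees, less where a joint would pass 70% of its speed; a pose out of reach is approached as far as the arm can. A call is refused whole if a number of a shift passes 1 or a number of a turn 1, either way. A call with a gripper value outside its range is refused whole. The fingers move at their own pace and stop on an object; the grip force is fixed at half the most. Time passes only in rows, so rows that do not move let the fingers close. It gives the time, the measured TCP pose, the force, the opening and the grip force at its end, in the units of the state.
- ctrl.get_obs(): the state, without advancing time (a new reading comes with each control period).
- ctrl.grab_frame(name): name is "scene" or "side" or "wrist"; returns the picture (480x640x3 uint8, blue, green, red); there is no depth.
- ctrl.camera_info(name): a dict with "mtx" (3x3 intrinsics, pixels), "eye" and "orientation" of the camera in the world; the wrist camera has in their place "mount" (4x4, takes a point from camera to tool coordinates, whose origin is the TCP and whose axes are the flange's). Camera axes: x right, y down, z forward; pixel columns grow to the right and rows downward; lengths in m; the calibration is good to about 2 mm. The wrist camera is an equidistant fisheye: a pixel r from the principal point sees the ray r / f radians off the axis. A picture is of the moment at which its call begins: read the wrist's pose just before it. camera_info takes no time and is no camera call.
- ctrl.hand_in(): hands the job in; it is judged then, once.
Trained networks look in the newest picture that a camera, given by its name, has taken for a name from the list of things; names that differ only in an ending like _2 or _b are one class to them, and where a whole thing is asked for, a point or a joint stands for the part that bears it (a point fixed in the world has none). Each returns a list of dicts, best first, with "p" (0 to 1); they miss things now and then, are a little off and sometimes report something else, mostly with a low value. They report only what shows in the picture. A call takes as long as a camera call.
- ctrl.regions_of(camera, query): "region" (480x640 bool, what is visible of it).
- ctrl.mark_of(camera, query): "location" ([x, y, z] in m, in world coordinates, good to about 4 mm: a listed point, or the origin of a listed thing).
The state is a dict: "clock": time; "joint_pos": joint angles; "qd": joint speeds; "joint_efforts": joint torques, N m; "position": TCP position; "ee_rot": TCP orientation; "contact_force": force on the tool from outside, world axes, zero at the start; "torque": the same for the moment, N m; "finger_gap": finger opening in m; "finger_force": force on a finger pad.
Only numpy, scipy, OpenCV 4.12 (cv2) and the standard library are available. Lean on these libraries where they do the work, as an engineer would, in place of code of your own. Each camera call takes 0.05 s, during which the arm holds its last target. There are 200 camera calls.

TASK

Take the green board out of the drying rack and hang it by its slot on the hook, in front of the wooden board that already hangs there, then with the green board gently push the two of them back along the bar until you feel the sprung rubber stop give a little, and let go. Both boards must stay hanging on the bar, face to face, and the wooden one must not come off. Never shove hard (keep every push below about 10 N), and leave the tin, the jar and the mug where they are.

Things in the scene. Friction and masses are not known exactly. Their poses are not given: they have to be found in the camera images.
- green_board: Green plastic paddle board, 8 mm thick (x), z up along it, y across; stands loose in the rack and lifts straight out. Origin: middle of the upper edge of its hand slot. The slot is 34 mm wide and 20 mm high (from the origin down). Above it a solid grip tab, 36 mm high, 60 mm wide; below it a 100 x 100 mm square (lower edge at z = -120 mm). 0.08 to 0.16 kg.
- grip_tab (a point): Middle of the top edge of the green board's grip tab, 36 mm above the slot's upper edge. Pinch the tab here from above, across its 8 mm thickness (x); hold only the upper 20 mm, so that the fingers stay clear above the wooden board later.
- hung_board: Wooden board, 8 mm thick (x), hanging loose on the hook's bar. Origin: middle of the upper edge of its slot (34 mm wide, 20 mm high), which rests on the bar. Only 10 mm of board above the slot; 100 mm wide, lower edge at z = -120 mm. 0.07 to 0.12 kg; slides along the bar with less than 2 N. At least 14 mm of bar is free between it and the hook's tip.
- hook_stand: Steel hook stand, fixed. Origin: on the worktop under the back face of the hook's turned-up tip. The hook is a flat level bar, 20 mm wide (y), 6 mm thick, top at z = 160 mm, running along +x from the tip (robot's side) to a 26 mm wide post at x = 110 mm, no higher than the bar. Foot plate 80 mm wide, 10 mm thick, x = -15 to 135 mm.
- hook_tip (a point): Top of the hook's turned-up tip: 5 mm thick (x), 20 mm wide, 8 mm above the bar's top. A slot has to pass over it and is then lowered onto the bar: moved along +x with its upper edge 11 mm above the bar's top (z = 171 mm), it clears the tip above and the bar below by 3 mm each.
- bar_top (a point): Middle of the bar's top, 36 mm behind the tip. Behind the wooden board a sprung black rubber stop (44 mm wide, 8 mm higher than the bar) is clamped to the bar; its front face lies 0 to 24 mm behind this point, nobody measured where, and 3 to 14 mm behind the wooden board. It gives 1 mm per 3 N and is hard after 5 mm.
- rack: Wooden drying rack, 80 x 110 x 12 mm base, fixed, with upright dowels 50 mm long (8 mm thick, tops at z = 62 mm) in four rows; the green board stands in the middle 11 mm gap, its thickness along the rack's x. Origin: centre of the underside. (Mind the wall cupboard over the back of the worktop: from about x = 0.56 m on, above z = 0.45 m.)
- tin: Tin, 57 mm wide, 72 mm high, bystander. Origin: underside.
- jar: Small spice jar with white cap, 43 mm wide, 70 mm high, bystander. Origin: underside.
- mug: White mug, 78 x 110 x 97 mm, bystander. Origin: underside.

How it is judged:
By the outcome, as a careful person would: the job done as asked, in the order asked, and still so for the second after the job is handed in, with the robot touching nothing.
It also fails if it takes over 69 s, if anything falls off the work surface, if the arm or the gripper's body presses on something with over 40 N, if the wrist force passes 120 N, or if a joint passes its speed limit or range.

## Working session

There is one attempt and no reset: what is moved stays moved. The work goes in short steps, Python scripts to look and compute and a tool call to move; the robot and the scene stay as the last step left them, time stands still between calls to the robot, and variables do not carry over. Pictures are saved under pics/ and viewed, at most 13 in all, crops included, and the job is handed in when it is done.

Besides the shell and the picture viewer there is one more tool, called after "Emit:" by a JSON object that holds its "name" and its "arguments". servo_tool: Moves the arm, as the interface text tells. Its arguments: {"type":"object","properties":{"moves":{"type":"array"}},"required":["moves"]}

```bash
mkdir -p pics; ls
python3 - <<'E'
from station import ctrl
import cv2, numpy as np
np.set_printoptions(precision=4,suppress=True)
o=ctrl.get_obs()
print({k:np.round(v,4) for k,v in o.items()}, ctrl.grasp_offset)
ims=[ctrl.grab_frame(n) for n in("scene","side")]
for n,i in zip(("scene","side"),ims): cv2.imwrite(f"pics/{n}0.png",i)
for n in("scene","side"):
    c=ctrl.camera_info(n);print(n,c)
    for q in("green_board","grip_tab","hung_board","hook_stand","hook_tip","bar_top","rack","tin","jar","mug"):
        for r in ctrl.mark_of(n,q)[:2]: print(n,q,round(float(r["p"]),2),np.round(r["location"],4))
print(ctrl.camera_info("wrist"),ctrl.get_obs()["clock"])
E
```

```text
pics
{'clock': np.float64(0.0), 'joint_pos': array([-0.8859,  0.3594,  0.0111, -0.0004, -1.2241, -0.2881]), 'qd': array([-0.0008, -0.0021, -0.0001, -0.0005,  0.0006,  0.0004]), 'joint_efforts': array([ -0.0006, -58.3329,  29.3418,   6.9369,  -0.0061,  -0.    ]), 'position': array([ 0.2606, -0.6221,  0.2304]), 'ee_rot': array([ 3.1399, -0.0001, -2.745 ]), 'contact_force': array([-0.3027,  0.172 ,  0.227 ]), 'torque': array([ 0.0396, -0.0254, -0.0191]), 'finger_force': np.float64(0.0), 'finger_gap': np.float64(0.0855)} 0.0187
scene {'mtx': array([[472.7798,   0.    , 319.0967],
       [  0.    , 472.7798, 240.9087],
       [  0.    ,   0.    ,   1.    ]]), 'eye': array([-0.1697,  0.81  ,  0.8027]), 'orientation': array([-2.211 ,  0.0134, -2.4351])}
scene green_board 0.71 [0.42   0.2108 0.0029]
scene green_board 0.59 [ 0.4127 -0.1818 -0.0019]
scene grip_tab 0.58 [0.415  0.2135 0.1724]
scene grip_tab 0.24 [ 0.5003  0.0015 -0.0007]
scene hung_board 0.83 [ 0.45   -0.1759  0.1603]
scene hung_board 0.51 [0.5165 0.3949 0.0006]
scene hook_stand 0.62 [ 0.4166 -0.1828 -0.0024]
scene hook_tip 0.8
[... 639 characters left out ...]
de hook_stand 0.75 [ 0.4074 -0.1792 -0.0017]
side hook_stand 0.5 [ 0.4111 -0.1822  0.171 ]
side hook_tip 0.63 [ 0.4085 -0.1792  0.1711]
side bar_top 0.69 [ 0.4417 -0.1779  0.1564]
side bar_top 0.46 [0.4193 0.2113 0.1348]
side rack 0.75 [0.418  0.2098 0.0011]
side tin 0.57 [ 0.3762 -0.007   0.0008]
side jar 0.51 [ 0.5013  0.0002 -0.0003]
side mug 0.77 [ 0.5108  0.3904 -0.0025]
{'mtx': array([[371.6483,   0.    , 319.7882],
       [  0.    , 371.6483, 242.0987],
       [  0.    ,   0.    ,   1.    ]]), 'mount': array([[ 0.0002, -0.9478, -0.3188,  0.082 ],
       [ 1.    ,  0.0001,  0.0003,  0.0014],
       [-0.0002, -0.3188,  0.9478, -0.1428],
       [ 0.    ,  0.    ,  0.    ,  1.    ]])} 1.1
```

View pics/scene0.png

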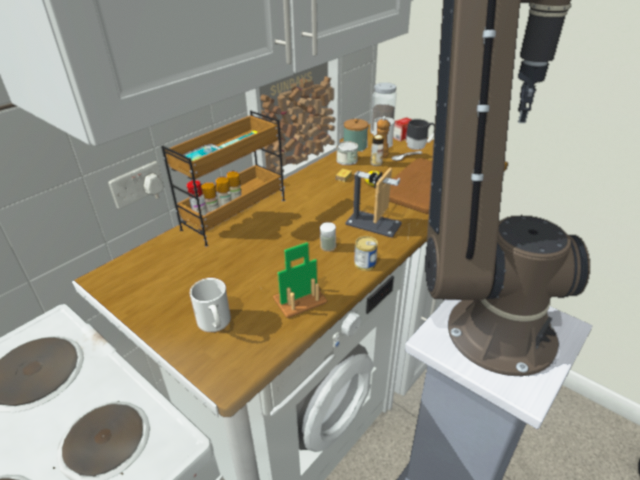

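View pics/side0.png

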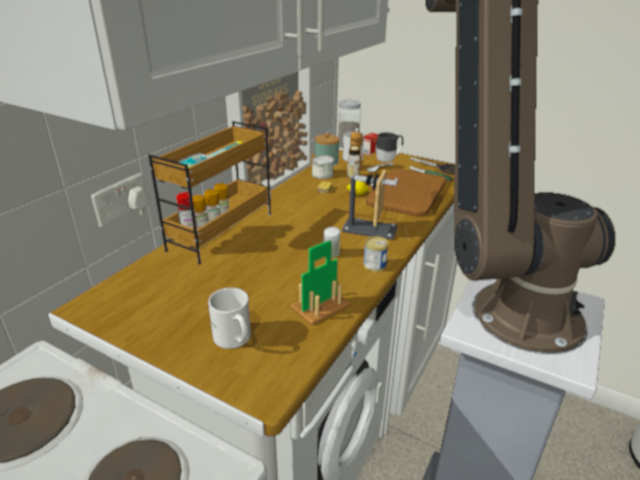

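The pictures show the green board in its rack at about (298,275) in scene and (320,275) in side. The hook with the wooden board is at (375,195) in scene, with the tin and jar between them. I'll first move over the hook for a wrist view.

Emit:
{"name": "servo_tool", "arguments": {"moves": [0,0,-0.25,0,0,-0.934,1,0,0,-0.25,0,0,-0.934,1,0,0,-0.25,0,0,-0.934,1,0,0,-0.25,0,0,-0.934,1,0,0,-0.25,0,0,-0.934,1,0,0,-0.25,0,0,-0.934,1,0,0,-0.25,0,0,-0.934,1,0,0,-0.25,0,0,-0.934,1,0,0,-0.25,0,0,-0.934,1,0,0,-0.25,0,0,-0.934,1,0,0,-0.25,0,0,-0.934,1,0,0,-0.25,0,0,-0.934,1]}}

```text
clock: 2.1
position: [0.2608, -0.6225, 0.3217]
ee_rot: [3.142, -0.0, -1.566]
contact_force: [-1.4, -0.1, 0.0]
finger_gap: 0.0854
finger_force: 0.0
```

Emit:
{"name": "servo_tool", "arguments": {"moves": [-0.96,-0.4,0,0,0,0,1,-0.96,-0.4,0,0,0,0,1,-0.96,-0.4,0,0,0,0,1,-0.96,-0.4,0,0,0,0,1,-0.96,-0.4,0,0,0,0,1,-0.96,-0.4,0,0,0,0,1,-0.96,-0.4,0,0,0,0,1,-0.96,-0.4,0,0,0,0,1,-0.96,-0.4,0,0,0,0,1,-0.96,-0.4,0,0,0,0,1,-0.96,-0.4,0,0,0,0,1,-0.96,-0.4,0,0,0,0,1,-0.96,-0.4,0,0,0,0,1,-0.96,-0.4,0,0,0,0,1,0,0,0,0,0,0,1,0,0,0,0,0,0,1]}}

```text
clock: 3.43
position: [0.4295, -0.2181, 0.3216]
ee_rot: [-3.141, -0.0, -1.568]
contact_force: [-0.4, -0.1, 0.5]
finger_gap: 0.0856
finger_force: 0.0
```

```bash
cat > h.py <<'E'
from station import ctrl
import cv2, numpy as np
from scipy.spatial.transform import Rotation as R
np.set_printoptions(precision=4,suppress=True)
def show():
    o=ctrl.get_obs(); print({k:np.round(o[k],4) for k in("clock","position","ee_rot","contact_force","torque","finger_gap","finger_force")}); return o
class W:  # one wrist picture with its pose
    def __init__(s,name=None):
        o=ctrl.get_obs(); s.img=ctrl.grab_frame("wrist"); c=ctrl.camera_info("wrist")
        T=np.eye(4);T[:3,:3]=R.from_euler("xyz",o["ee_rot"]).as_matrix();T[:3,3]=o["position"]
        s.T=T@c["mount"]; s.K=c["mtx"]
        if name: cv2.imwrite(f"pics/{name}.png",s.img)
    def ray(s,uv):
        d=(np.asarray(uv,float)-s.K[:2,2])/s.K[0,0]; t=np.linalg.norm(d,axis=-1,keepdims=True)
        return np.concatenate([np.sinc(t/np.pi)*d,np.cos(t)],-1)@s.T[:3,:3].T
    def at_z(s,uv,z):
        r=s.ray(uv); return s.T[:3,3]+r*((z-s.T[2,3])/r[...,2:])
    def px(s,p):
        q=(np.asarray(p,float)-s.T[:3,3])@s.T[:3,:3]; r=np.linalg.norm(q[...,:2],axis=-1,keepdims=True)
        return s.K[:2,2]+q[...,:2]/r*np.arctan2(r,q[...,2:])*s.K[0,0]
def marks(cam,*qs):
    for q in qs:
        for r in ctrl.mark_of(cam,q)[:2]: print(cam,q,round(float(r["p"]),2),np.round(r["location"],4))
E
python3 - <<'E'
from h import *
show(); w=W("w1"); marks("wrist","hung_board","hook_stand","hook_tip","bar_top")
E
```

```text
{'clock': np.float64(3.4333), 'position': array([ 0.4295, -0.2181,  0.3216]), 'ee_rot': array([-3.1409, -0.    , -1.5679]), 'contact_force': array([-0.4452, -0.096 ,  0.457 ]), 'torque': array([-0.0246,  0.0013,  0.0042]), 'finger_gap': np.float64(0.0856), 'finger_force': np.float64(0.0)}
wrist hung_board 0.69 [ 0.4479 -0.1796  0.1634]
wrist hung_board 0.68 [ 0.416  -0.1839  0.0014]
wrist hook_stand 0.64 [ 0.4115 -0.1856  0.004 ]
wrist hook_tip 0.88 [ 0.4083 -0.181   0.1659]
wrist hook_tip 0.6 [ 0.4447 -0.1774  0.1607]
wrist bar_top 0.75 [ 0.4425 -0.1744  0.1605]
```

View pics/w1.png

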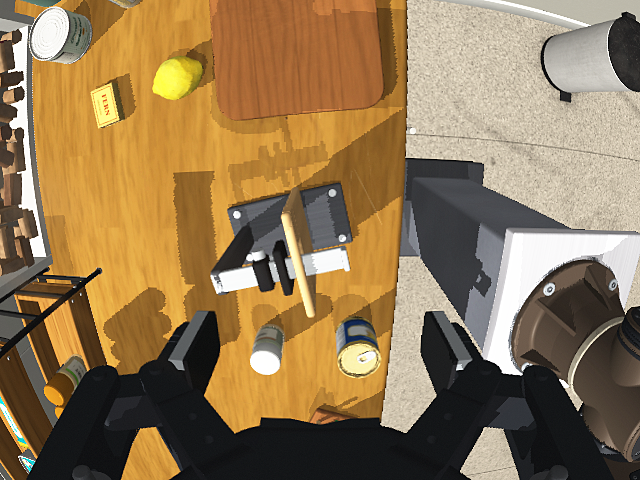

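The wrist picture shows the bar from its tip at about (350,262) to (213,280). The wooden board's top edge runs from (287,210) to (312,315), with the black stop at about (282,268) behind it. I'll take an enlarged crop for accurate pixels.

Run:
```python
import cv2
i=cv2.imread("pics/w1.png")[195:325,200:365]
cv2.imwrite("pics/w1c.png",cv2.resize(i,None,fx=4.6,fy=4.6,interpolation=cv2.INTER_CUBIC))
```

```text
(no output)
```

View pics/w1c.png

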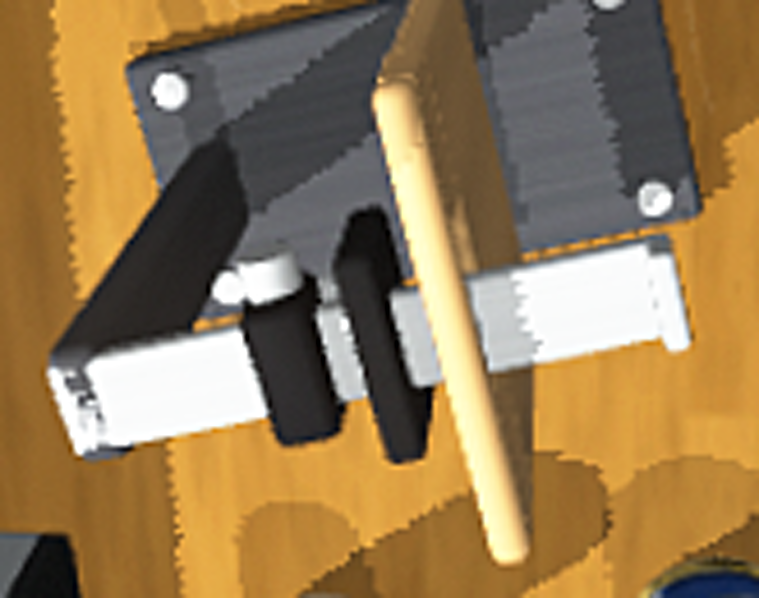

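The enlarged crop shows the bar's edges, the tip's top face at the right (655–690, 240–348), the board's top face from (392,85) to (510,555), and the stop just behind it.

Run:
```python
from h import *
import json
w=W()
f=lambda p,z:w.at_z(np.array(p)/4.6+[200,195],z)
ue=f([(100,355),(245,325),(530,270),(640,246)],.16); le=f([(110,450),(270,416),(490,371),(660,347)],.16)
print(ue,le)
for e in(ue,le): print("yaw",np.polyfit(e[:,0],e[:,1],1))
print("tip",f([(655,240),(670,240),(672,350),(690,345)],.168))
b=f([(392,85),(510,555)],.17); print("board",b,b.mean(0),np.arctan2(*(b[1]-b[0])[:2]))
ft=f([(130,65),(697,215)],.01);print("foot",ft)
```

```text
[[ 0.5175 -0.1698  0.16  ]
 [ 0.4876 -0.1765  0.16  ]
 [ 0.4321 -0.188   0.16  ]
 [ 0.4113 -0.1928  0.16  ]] [[ 0.5176 -0.1489  0.16  ]
 [ 0.4839 -0.1571  0.16  ]
 [ 0.44   -0.1671  0.16  ]
 [ 0.4071 -0.1721  0.16  ]]
yaw [ 0.214  -0.2807]
yaw [ 0.2127 -0.2595]
tip [[ 0.409  -0.1968  0.168 ]
 [ 0.4063 -0.1968  0.168 ]
 [ 0.4054 -0.1748  0.168 ]
 [ 0.402  -0.1758  0.168 ]]
board [[ 0.4563 -0.2267  0.17  ]
 [ 0.4363 -0.1317  0.17  ]] [ 0.4463 -0.1792  0.17  ] -0.2077221082772134
foot [[ 0.5455 -0.193   0.01  ]
 [ 0.3874 -0.1488  0.01  ]]
```

Emit:
{"name": "servo_tool", "arguments": {"moves": [-0.97,0.02,0,0,0,0,1,-0.97,0.02,0,0,0,0,1,-0.97,0.02,0,0,0,0,1,-0.97,0.02,0,0,0,0,1,-0.97,0.02,0,0,0,0,1,-0.97,0.02,0,0,0,0,1,-0.97,0.02,0,0,0,0,1,-0.97,0.02,0,0,0,0,1,-0.97,0.02,0,0,0,0,1,-0.97,0.02,0,0,0,0,1,-0.97,0.02,0,0,0,0,1,-0.97,0.02,0,0,0,0,1,-0.97,0.02,0,0,0,0,1,0,0,0,0,0,0,1,0,0,0,0,0,0,1,0,0,0,0,0,0,1]}}

```text
clock: 5.07
position: [0.4213, 0.1584, 0.3211]
ee_rot: [3.141, -0.0, -1.571]
contact_force: [0.5, -0.5, 1.2]
finger_gap: 0.0852
finger_force: 0.0
```

Run:
```python
from h import *
show(); w=W("w2"); marks("wrist","green_board","grip_tab","rack")
for r in ctrl.regions_of("wrist","green_board")[:1]:
    v,u=np.nonzero(r["region"]);print(r["p"],len(u),u.min(),u.max(),v.min(),v.max())
p=w.px([.418,.212,.168]);print(p)
u0,v0=(p-[82,65]).astype(int);print(u0,v0)
cv2.imwrite("pics/w2c.png",cv2.resize(w.img[v0:v0+130,u0:u0+165],None,fx=4.6,fy=4.6,interpolation=cv2.INTER_CUBIC))
```

```text
{'clock': np.float64(5.0667), 'position': array([0.4213, 0.1584, 0.3211]), 'ee_rot': array([ 3.1412, -0.0005, -1.5714]), 'contact_force': array([ 0.4812, -0.48  ,  1.2429]), 'torque': array([-0.0087,  0.0494,  0.0185]), 'finger_gap': np.float64(0.0852), 'finger_force': np.float64(0.0)}
wrist green_board 0.86 [0.4159 0.2138 0.1334]
wrist green_board 0.41 [ 0.3781 -0.0048 -0.0027]
wrist grip_tab 0.89 [0.4172 0.2129 0.1701]
wrist rack 0.84 [0.4197 0.2109 0.0039]
0.7 2225 305 343 197 308
[323.0262 279.9767]
241 214
```

View pics/w2c.png

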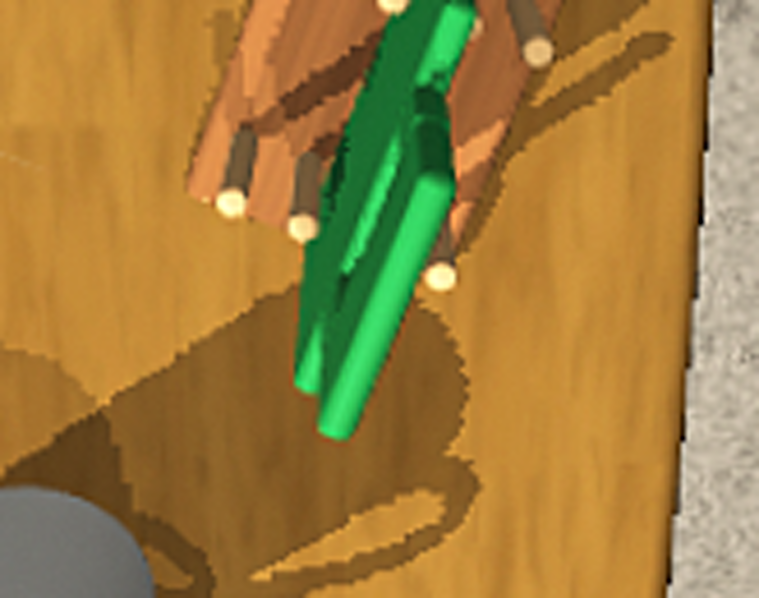

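The tab's bright top face runs from about (434,182) to (337,432) in the crop, so the board is yawed the opposite way to the hook.

Run:
```python
from h import *
w=W()
p=w.at_z(np.array([(434,182),(337,432)])/4.6+[241,214],.168); d=p[1]-p[0]
print(p,p.mean(0),np.linalg.norm(d),"yaw of board x",np.arctan2(-d[0],d[1]))
```

```text
[[0.4078 0.1873 0.168 ]
 [0.4261 0.2398 0.168 ]] [0.4169 0.2136 0.168 ] 0.05557087841586184 yaw of board x -0.3356804413125343
```

Emit:
{"name": "servo_tool", "arguments": {"moves": [0,0,0,0,0,0.8,1,0,0,0,0,0,0.8,1,0,0,0,0,0,0.8,1,0,0,0,0,0,0.8,1,-0.42,0.185,0.4,0,0,0,1,-0.42,0.185,0.4,0,0,0,1,-0.42,0.185,0.4,0,0,0,1,-0.42,0.185,0.4,0,0,0,1,0,0,0.5,0,0,0,1,0,0,0.5,0,0,0,1,0,0,0.5,0,0,0,1,0,0,0.5,0,0,0,1,0,0,0.5,0,0,0,1,0,0,0.5,0,0,0,1,0,0,0,0,0,0,1,0,0,0,0,0,0,1,0,0,0,0,0,0,1]}}

```text
clock: 6.78
position: [0.4174, 0.214, 0.1842]
ee_rot: [-3.141, 0.001, -1.906]
contact_force: [0.2, 0.5, 0.4]
finger_gap: 0.0853
finger_force: 0.0
```

Run:
```python
from h import *
o=show(); w=W("w3"); marks("wrist","grip_tab")
p=o["position"];c=np.cos(o["ee_rot"][2]);s=np.sin(o["ee_rot"][2])
d=np.array([.4169,.2136])-p[:2]; print("tool x,y off",d@[c,s],d@[s,-c])
```

```text
{'clock': np.float64(6.7833), 'position': array([0.4174, 0.214 , 0.1842]), 'ee_rot': array([-3.1409,  0.0008, -1.9063]), 'contact_force': array([0.2156, 0.5456, 0.4284]), 'torque': array([ 0.0298, -0.0234, -0.0301]), 'finger_gap': np.float64(0.0853), 'finger_force': np.float64(0.0)}
wrist grip_tab 0.62 [0.4138 0.2147 0.1715]
tool x,y off 0.0005200368149302949 0.0003851602537100243
```

View pics/w3.png

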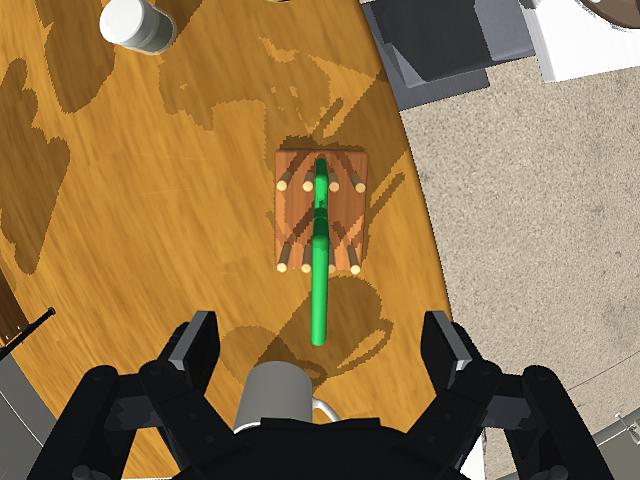

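The tab is upright in the image, centred between the pads at about (320,290) and parallel to them. I'll lower and close.

Emit:
{"name": "servo_tool", "arguments": {"moves": [0,0,0.38,0,0,0,1,0,0,0.38,0,0,0,1,0,0,0.38,0,0,0,1,0,0,0,0,0,0,-1,0,0,0,0,0,0,-1,0,0,0,0,0,0,-1,0,0,0,0,0,0,-1,0,0,0,0,0,0,-1,0,0,0,0,0,0,-1,0,0,0,0,0,0,-1,0,0,0,0,0,0,-1,0,0,0,0,0,0,-1,0,0,0,0,0,0,-1,0,0,0,0,0,0,-1,0,0,0,0,0,0,-1]}}

```text
clock: 8.13
position: [0.4174, 0.2141, 0.1497]
ee_rot: [-3.141, 0.001, -1.906]
contact_force: [-0.7, -0.6, 5.0]
finger_gap: 0.0065
finger_force: 60.8
```

Emit:
{"name": "servo_tool", "arguments": {"moves": [0,0,-0.3,0,0,0,-1,0,0,-0.3,0,0,0,-1,0,0,-0.3,0,0,0,-1,0,0,-0.56,0,0,0,-1,0,0,-0.56,0,0,0,-1,0,0,-0.56,0,0,0,-1,0,0,-0.56,0,0,0,-1,0,0,-0.56,0,0,0,-1,0,0,-0.56,0,0,0,-1,0,0,-0.56,0,0,0,-1,0,0,-0.56,0,0,0,-1,0,0,0,0,0,-0.75,-1,0,0,0,0,0,-0.75,-1,0,0,0,0,0,-0.75,-1,0,0,0,0,0,-0.75,-1,0,0,0,0,0,-0.75,-1,0,0,0,0,0,-0.75,-1,0,0,0,0,0,-0.75,-1,0,0,0,0,0,0,-1,0,0,0,0,0,0,-1]}}

```text
clock: 9.8
position: [0.4167, 0.2137, 0.311]
ee_rot: [-3.141, 0.0, -1.359]
contact_force: [0.2, 0.2, -0.8]
finger_gap: 0.0064
finger_force: 59.8
```

Run:
```python
from h import *
o=show(); w=W("w4"); marks("wrist","grip_tab","green_board")
p=o["position"];c=np.cos(o["ee_rot"][2]);s=np.sin(o["ee_rot"][2])
u=np.array([.978,.2085])
t=np.array([.406,-.1837])-.045*u; d=t-p[:2]; print(t,"tool x,y off units",d@[c,s]/.03,d@[s,-c]/.03)
cv2.imwrite("pics/w4c.png",w.img[100:480,120:520])
```

```text
{'clock': np.float64(9.8), 'position': array([0.4167, 0.2137, 0.311 ]), 'ee_rot': array([-3.1414,  0.0005, -1.3588]), 'contact_force': array([ 0.233 ,  0.1583, -0.7801]), 'torque': array([ 0.0044,  0.0122, -0.0298]), 'finger_gap': np.float64(0.0064), 'finger_force': np.float64(59.8488)}
wrist grip_tab 0.96 [0.4142 0.2141 0.3309]
wrist green_board 0.98 [0.4193 0.211  0.2927]
[ 0.362  -0.1931] tool x,y off units 12.873398130542995 4.636602745627578
```

View pics/w4c.png

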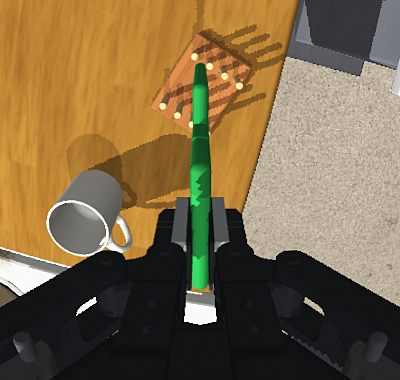

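The board is held upright and square in the pads, clear of the rack. I'll carry it to in front of the hook in two legs.

Emit:
{"name": "servo_tool", "arguments": {"moves": [0.855,0.207,0,0,0,0,-1,0.855,0.207,0,0,0,0,-1,0.855,0.207,0,0,0,0,-1,0.855,0.207,0,0,0,0,-1,0.855,0.207,0,0,0,0,-1,0.855,0.207,0,0,0,0,-1,0.855,0.207,0,0,0,0,-1,0.855,0.207,0,0,0,0,-1,0.855,0.207,0,0,0,0,-1,0.855,0.207,0,0,0,0,-1,0.72,0.428,0,0,0,0,-1,0.72,0.428,0,0,0,0,-1,0.72,0.428,0,0,0,0,-1,0.72,0.428,0,0,0,0,-1,0.72,0.428,0,0,0,0,-1,0.72,0.428,0,0,0,0,-1,0,0,0,0,0,0,-1,0,0,0,0,0,0,-1,0,0,0,0,0,0,-1]}}

```text
clock: 11.53
position: [0.363, -0.193, 0.3105]
ee_rot: [-3.142, 0.0, -1.358]
contact_force: [-0.7, 0.4, -0.7]
finger_gap: 0.0064
finger_force: 59.8
```

Run:
```python
from h import *
o=show(); w=W("w5"); marks("wrist","grip_tab","green_board","hook_tip","bar_top","hung_board")
for n in("side","scene"):
    cv2.imwrite(f"pics/{n}5.png",ctrl.grab_frame(n)); marks(n,"grip_tab","green_board","hook_tip","hung_board")
```

```text
{'clock': np.float64(11.5333), 'position': array([ 0.363 , -0.193 ,  0.3105]), 'ee_rot': array([-3.1415,  0.0001, -1.3581]), 'contact_force': array([-0.6778,  0.357 , -0.7302]), 'torque': array([-0.0117, -0.051 , -0.0285]), 'finger_gap': np.float64(0.0064), 'finger_force': np.float64(59.8149)}
wrist grip_tab 0.88 [ 0.3595 -0.1918  0.3315]
wrist grip_tab 0.29 [ 0.4444 -0.1795  0.1623]
wrist green_board 0.71 [ 0.3622 -0.1947  0.2935]
wrist green_board 0.51 [ 0.4992 -0.001  -0.0011]
wrist hook_tip 0.95 [ 0.4122 -0.1805  0.1661]
wrist bar_top 0.95 [ 0.4442 -0.1742  0.1604]
wrist hung_board 0.97 [ 0.4492 -0.1812  0.1639]
side grip_tab 0.81 [ 0.3642 -0.1941  0.3265]
side green_board 0.71 [ 0.3627 -0.1983  0.2933]
side green_board 0.28 [ 0.4469 -0.1728  0.1601]
side hook_tip 0.97 [ 0.4076 -0.1823  0.1735]
side hung_board 0.71 [ 0.446  -0.1739  0.1583]
scene grip_tab 0.56 [ 0.3617 -0.1895  0.333 ]
scene green_board 0.94 [ 0.3636 -0.1976  0.2938]
scene hook_tip 0.89 [ 0.4049 -0.1867  0.1678]
scene hook_tip 0.62 [ 0.4137 -0.1801  0.0009]
scene hung_board 0.77 [ 0.4498 -0.1768  0.1576]
```

View pics/w5.png

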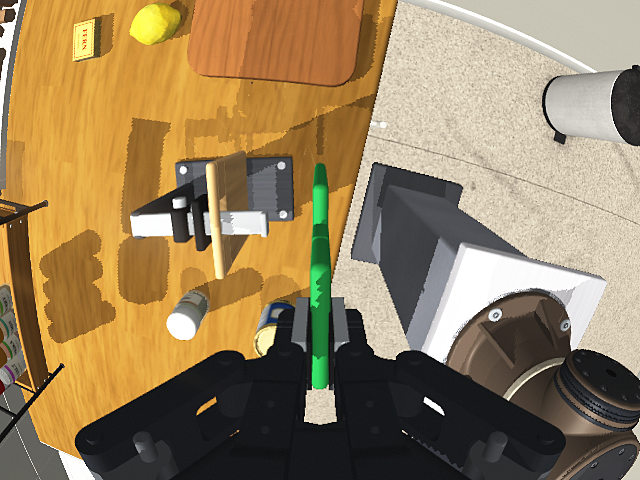

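The bar lies level in the image (132–268, about 225) and square to the green board (column 320). I'll now measure the lateral offset between the tab and the bar precisely.

Run:
```python
from h import *
o=ctrl.get_obs(); w=W()
T=R.from_euler("xyz",o["ee_rot"]).as_matrix()
tl=lambda uv,z:(w.at_z(np.array(uv,float),z)-o["position"])@T*1000
print("tab ends",tl([(320,238),(320,386)],.329))
h=cv2.cvtColor(w.img,cv2.COLOR_BGR2GRAY)
for u in(150,163,232,245,255,265): print(u,h[204:244,u].tolist())
print("tip",tl([(262,211),(268,211),(262,236),(268,236)],.168))
print("board",tl([(212,163),(221,277)],.17))
```

```text
tab ends [[ 40.2359   0.45   -18.5046]
 [-26.5841   0.4813 -18.503 ]]
150 [49, 48, 48, 48, 47, 47, 49, 47, 39, 85, 176, 255, 255, 254, 254, 254, 253, 254, 254, 254, 254, 254, 254, 254, 254, 253, 253, 254, 254, 254, 255, 251, 136, 114, 119, 121, 120, 122, 122, 119]
163 [39, 40, 40, 41, 42, 41, 41, 37, 50, 126, 231, 255, 255, 254, 254, 253, 253, 254, 253, 254, 253, 254, 254, 253, 254, 253, 254, 254, 253, 254, 255, 245, 151, 122, 130, 130, 130, 128, 129, 129]
232 [81, 85, 87, 87, 88, 87, 86, 109, 192, 245, 229, 199, 255, 250, 143, 168, 255, 248, 249, 177, 234, 247, 228, 209, 213, 206, 205, 203, 207, 236, 117, 81, 82, 83, 82, 81, 83, 83, 86, 85]
245 [88, 92, 90, 89, 89, 85, 89, 152, 213, 240, 242, 242, 242, 241, 241, 243, 241, 240, 241, 240, 240, 238, 237, 237, 244, 251, 253, 252, 255, 255, 173, 74, 79, 84, 82, 77, 117, 152, 172, 184]
255 [110, 109, 108, 112, 114, 104, 96, 166, 223, 240, 240, 241, 241, 240, 241, 241, 240, 240, 240, 240, 238, 238, 236, 238, 238, 238, 237, 237, 240, 240, 142, 173, 173, 173, 173, 176, 176, 177, 178, 177]
265 [108, 108, 109, 115, 112, 106, 114, 108, 106, 109, 149, 165, 168, 170, 175, 178, 184, 189, 191, 198, 199, 209, 213, 215, 219, 222, 225, 227, 230, 231, 231, 235, 238, 184, 170, 174, 173, 173, 174, 174]
tip [[ 10.7853 -45.7904 142.4951]
 [ 10.747  -40.9512 142.4952]
 [-10.092  -46.7225 142.4956]
 [-10.0974 -41.7834 142.4957]]
board [[ 50.6055 -84.1452 140.4933]
 [-46.0972 -84.1409 140.4956]]
```

Run:
```python
from h import *
o=ctrl.get_obs(); w=W()
T=R.from_euler("xyz",o["ee_rot"]).as_matrix()
tl=lambda uv,z:(w.at_z(np.array(uv,float),z)-o["position"])@T*1000
print("bar",tl([(150,213.5),(150,236),(245,210.6),(245,234.2)],.16))
for v in list(range(155,300,4))+list(range(376,396,2)): print(v,w.img[v,316:327:5].tolist(),tl((320,v),.329)[0].round(1))
```

```text
bar [[   8.292  -148.1522  150.4961]
 [ -12.3324 -151.0639  150.4962]
 [   9.3098  -61.3107  150.4951]
 [ -11.0262  -62.4852  150.4952]]
155 [[40, 105, 151], [43, 103, 149], [43, 104, 152]] 69.3
159 [[39, 98, 143], [41, 105, 151], [41, 102, 150]] 67.9
163 [[40, 100, 122], [40, 90, 74], [41, 102, 152]] 66.6
167 [[47, 110, 21], [38, 86, 21], [43, 105, 164]] 65.2
171 [[47, 107, 23], [41, 89, 23], [36, 87, 100]] 63.9
175 [[47, 106, 24], [41, 88, 24], [34, 78, 62]] 62.5
179 [[47, 104, 24], [37, 86, 20], [36, 80, 29]] 61.1
183 [[44, 97, 25], [43, 91, 24], [36, 80, 17]] 59.8
187 [[93, 201, 52], [73, 162, 39], [48, 109, 21]] 58.4
191 [[117, 231, 64], [97, 207, 52], [56, 130, 27]] 57.0
195 [[116, 231, 63], [95, 205, 50], [57, 127, 26]] 55.6
199 [[114, 230, 63], [95, 205, 49], [55, 124, 24]] 54.2
203 [[116, 230, 61], [93, 203, 48], [58, 126, 27]] 52.8
207 [[114, 230, 61], [94, 204, 49], [56, 125, 26]] 51.4
211 [[114, 231, 62], [95, 204, 50], [54, 122, 21]] 50.0
215 [[114, 231, 62], [93, 203, 46], [55, 121, 23]] 48.6
219 [[110, 229, 61], [95, 204, 49], [53, 118, 22]] 47.1
223 [[91, 197, 51], [4
[... 941 characters left out ...]
9.6
295 [[112, 228, 63], [53, 121, 32], [53, 118, 32]] 17.9
299 [[75, 170, 43], [56, 128, 32], [52, 118, 32]] 16.2
376 [[105, 224, 56], [89, 197, 48], [54, 127, 30]] -20.9
378 [[105, 224, 55], [87, 195, 46], [56, 127, 31]] -22.0
380 [[107, 225, 56], [88, 195, 47], [54, 124, 30]] -23.1
382 [[102, 222, 55], [88, 196, 46], [54, 124, 30]] -24.3
384 [[103, 222, 52], [88, 196, 46], [47, 120, 19]] -25.4
386 [[105, 224, 51], [88, 196, 45], [80, 127, 88]] -26.6
388 [[76, 185, 40], [71, 185, 20], [171, 189, 206]] -27.8
390 [[202, 219, 237], [192, 207, 230], [191, 212, 224]] -28.9
392 [[198, 218, 229], [182, 204, 215], [197, 219, 230]] -30.1
394 [[196, 217, 228], [183, 206, 217], [204, 225, 233]] -31.3
```

Centred to about 1 mm, so I'll lower in front of the tip to slot edge z ≈ 0.171.

Emit:
{"name": "servo_tool", "arguments": {"moves": [-0.04,0,0.5,0,0,0,-1,0,0,0.5,0,0,0,-1,0,0,0.5,0,0,0,-1,0,0,0.5,0,0,0,-1,0,0,0.5,0,0,0,-1,0,0,0.5,0,0,0,-1,0,0,0.5,0,0,0,-1,0,0,0.4,0,0,0,-1,0,0,0.16,0,0,0,-1,0,0,0,0,0,0,-1,0,0,0,0,0,0,-1,0,0,0,0,0,0,-1]}}

```text
clock: 13.43
position: [0.3634, -0.192, 0.1895]
ee_rot: [-3.14, -0.001, -1.356]
contact_force: [-0.6, -0.4, -0.9]
finger_gap: 0.0066
finger_force: 59.8
```

Run:
```python
from h import *
o=show(); cv2.imwrite("pics/side6.png",cv2.resize(ctrl.grab_frame("side")[150:270,320:440],None,fx=5,fy=5,interpolation=cv2.INTER_CUBIC))
marks("side","grip_tab","green_board","hook_tip","hung_board")
```

```text
{'clock': np.float64(13.4333), 'position': array([ 0.3634, -0.192 ,  0.1895]), 'ee_rot': array([-3.1404, -0.0006, -1.3563]), 'contact_force': array([-0.6317, -0.4354, -0.894 ]), 'torque': array([-0.002 , -0.0068, -0.0476]), 'finger_gap': np.float64(0.0066), 'finger_force': np.float64(59.7833)}
side grip_tab 0.61 [ 0.3633 -0.1921  0.2071]
side hook_tip 0.67 [ 0.4091 -0.183   0.1713]
side hung_board 0.61 [ 0.4495 -0.1733  0.1623]
```

View pics/side6.png

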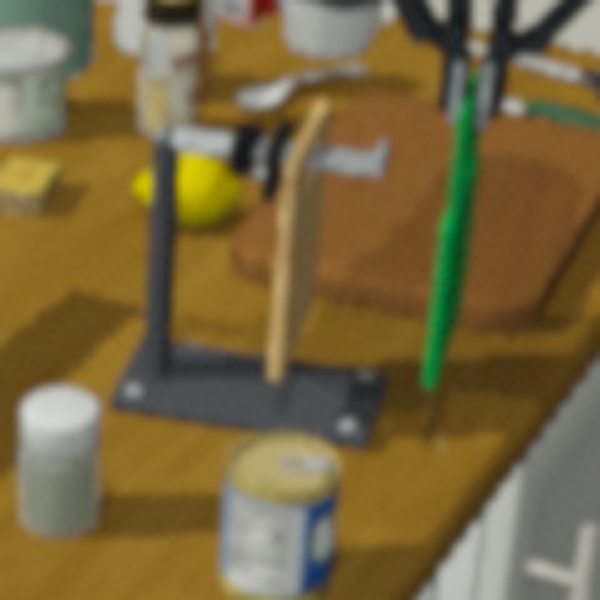

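The side view shows the green board upright in front of the tip (tip at about (380,150) in the crop, board at about (455,200)), parallel to the wooden board. I'll advance it over the tip.

Emit:
{"name": "servo_tool", "arguments": {"moves": [0,-0.2,0,0,0,0,-1,0,-0.2,0,0,0,0,-1,0,-0.2,0,0,0,0,-1,0,-0.2,0,0,0,0,-1,0,-0.2,0,0,0,0,-1,0,-0.2,0,0,0,0,-1,0,-0.2,0,0,0,0,-1,0,0,0,0,0,0,-1,0,0,0,0,0,0,-1]}}

```text
clock: 14.43
position: [0.404, -0.1829, 0.1885]
ee_rot: [3.141, 0.0, -1.356]
contact_force: [-0.8, 1.2, -1.8]
finger_gap: 0.0068
finger_force: 59.8
```

Emit:
{"name": "servo_tool", "arguments": {"moves": [0,-0.2,0,0,0,0,-1,0,-0.2,0,0,0,0,-1,0,-0.2,0,0,0,0,-1,0,0,0,0,0,0,-1,0,0,0,0,0,0,-1]}}

```text
clock: 14.85
position: [0.4217, -0.179, 0.1886]
ee_rot: [3.141, 0.0, -1.356]
contact_force: [-0.4, 0.3, -0.3]
finger_gap: 0.0063
finger_force: 59.8
```

Run:
```python
from h import *
o=show(); w=W("w7"); marks("wrist","grip_tab","hook_tip","hung_board")
cv2.imwrite("pics/w7c.png",cv2.resize(w.img[120:420,180:460],None,fx=2,fy=2,interpolation=cv2.INTER_CUBIC))
```

```text
{'clock': np.float64(14.85), 'position': array([ 0.4217, -0.179 ,  0.1886]), 'ee_rot': array([ 3.1412,  0.0001, -1.3562]), 'contact_force': array([-0.4284,  0.3389, -0.3409]), 'torque': array([ 0.0098,  0.045 , -0.0251]), 'finger_gap': np.float64(0.0063), 'finger_force': np.float64(59.7991)}
wrist grip_tab 0.73 [ 0.4202 -0.1812  0.2087]
wrist grip_tab 0.16 [ 0.4109 -0.18    0.164 ]
wrist hook_tip 0.78 [ 0.4127 -0.1835  0.167 ]
wrist hung_board 0.61 [ 0.45   -0.1772  0.1648]
wrist hung_board 0.16 [ 0.409  -0.1815  0.1679]
```

View pics/w7c.png

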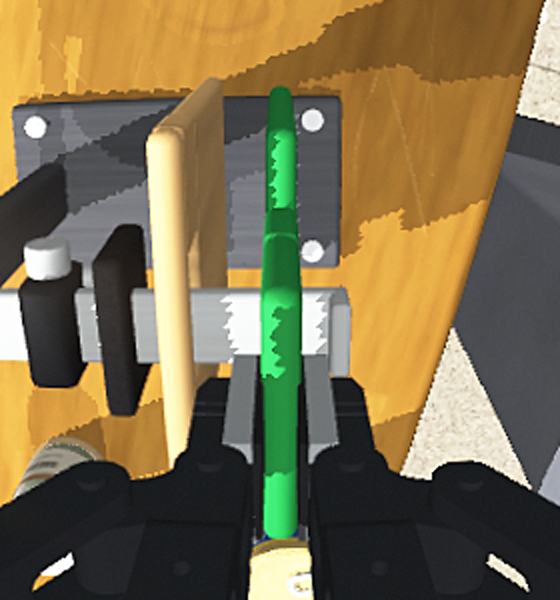

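Slot is over the bar behind the tip (tip at column 342 in the crop, wooden board at 180, green at 280). Lowering onto the bar.

Emit:
{"name": "servo_tool", "arguments": {"moves": [0,0,0.1,0,0,0,-1,0,0,0.1,0,0,0,-1,0,0,0.1,0,0,0,-1,0,0,0,0,0,0,-1,0,0,0,0,0,0,-1]}}

```text
clock: 15.47
position: [0.4212, -0.1791, 0.1794]
ee_rot: [3.141, 0.0, -1.356]
contact_force: [0.0, -0.9, -0.5]
finger_gap: 0.0063
finger_force: 59.8
```

Emit:
{"name": "servo_tool", "arguments": {"moves": [0,0,0.03,0,0,0,-1,0,0,0,0,0,0,-1]}}

```text
clock: 15.63
position: [0.4215, -0.1791, 0.1787]
ee_rot: [3.142, 0.0, -1.356]
contact_force: [-0.2, -0.0, -0.0]
finger_gap: 0.0065
finger_force: 59.8
```

Emit:
{"name": "servo_tool", "arguments": {"moves": [0,0,0.02,0,0,0,-1,0,0,0,0,0,0,-1]}}

```text
clock: 15.8
position: [0.4215, -0.1791, 0.1782]
ee_rot: [-3.142, -0.0, -1.356]
contact_force: [0.2, -0.4, -0.2]
finger_gap: 0.0062
finger_force: 59.8
```

Emit:
{"name": "servo_tool", "arguments": {"moves": [0,0,0.02,0,0,0,-1,0,0,0,0,0,0,-1]}}

```text
clock: 15.97
position: [0.4216, -0.1792, 0.1778]
ee_rot: [-3.141, -0.0, -1.356]
contact_force: [0.3, -0.6, 1.2]
finger_gap: 0.0067
finger_force: 59.9
```

Emit:
{"name": "servo_tool", "arguments": {"moves": [0,0,0.02,0,0,0,-1,0,0,0,0,0,0,-1]}}

```text
clock: 16.13
position: [0.4216, -0.1792, 0.1777]
ee_rot: [-3.141, -0.0, -1.356]
contact_force: [-1.8, 2.0, 6.4]
finger_gap: 0.0063
finger_force: 60.9
```

Contact felt at the expected height (6 N at z=0.1777). I'll back off slightly and advance towards the wooden board.

Emit:
{"name": "servo_tool", "arguments": {"moves": [0,0,-0.035,0,0,0,-1,0,-0.1,0,0,0,0,-1,0,-0.1,0,0,0,0,-1,0,-0.1,0,0,0,0,-1,0,-0.1,0,0,0,0,-1,0,-0.1,0,0,0,0,-1,0,0,0,0,0,0,-1,0,0,0,0,0,0,-1]}}

```text
clock: 16.8
position: [0.4362, -0.1759, 0.1778]
ee_rot: [3.141, 0.0, -1.356]
contact_force: [0.8, 0.3, -1.4]
finger_gap: 0.0062
finger_force: 59.8
```

Emit:
{"name": "servo_tool", "arguments": {"moves": [0,-0.03,0,0,0,0,-1,0,-0.03,0,0,0,0,-1,0,-0.03,0,0,0,0,-1,0,0,0,0,0,0,-1]}}

```text
clock: 17.13
position: [0.4389, -0.1754, 0.1781]
ee_rot: [-3.141, -0.0, -1.356]
contact_force: [0.6, -1.0, -1.8]
finger_gap: 0.0067
finger_force: 59.8
```

Emit:
{"name": "servo_tool", "arguments": {"moves": [0,-0.03,0,0,0,0,-1,0,-0.03,0,0,0,0,-1,0,0,0,0,0,0,-1]}}

```text
clock: 17.38
position: [0.4405, -0.175, 0.178]
ee_rot: [3.141, 0.0, -1.356]
contact_force: [-1.0, -0.7, -1.5]
finger_gap: 0.0066
finger_force: 59.9
```

Run:
```python
from h import *
o=show(); w=W("w8"); marks("wrist","hung_board","grip_tab")
T=R.from_euler("xyz",o["ee_rot"]).as_matrix()
# dark stop / board / green profile along a row just off the bar's -y edge
P=lambda y,x,z:w.px(o["position"]+T@np.array([x,y,z])/1000)
for y in range(-50,11,2):
    u,v=P(y,-14,8).round().astype(int); a,b=P(y,14,8).round().astype(int)
    print(y,w.img[v,u],(u,v),w.img[b,a])
```

```text
{'clock': np.float64(17.3833), 'position': array([ 0.4405, -0.175 ,  0.178 ]), 'ee_rot': array([ 3.1415,  0.    , -1.3564]), 'contact_force': array([-0.993 , -0.6817, -1.4533]), 'torque': array([-0.0278,  0.0211, -0.0247]), 'finger_gap': np.float64(0.0066), 'finger_force': np.float64(59.8664)}
wrist hung_board 0.96 [ 0.451  -0.1785  0.1616]
wrist hung_board 0.52 [ 0.4412 -0.176   0.1595]
wrist grip_tab 0.85 [ 0.4377 -0.1752  0.1988]
-50 [ 66 156 220] (np.int64(216), np.int64(327)) [177 176 172]
-48 [ 64 159 222] (np.int64(220), np.int64(328)) [174 173 170]
-46 [ 70 165 224] (np.int64(224), np.int64(328)) [175 176 171]
-44 [ 65 160 219] (np.int64(228), np.int64(328)) [52 51 53]
-42 [ 66 159 220] (np.int64(232), np.int64(328)) [45 45 46]
-40 [ 69 163 224] (np.int64(236), np.int64(328)) [40 41 43]
-38 [ 69 162 224] (np.int64(240), np.int64(328)) [40 38 41]
-36 [ 69 161 224] (np.int64(244), np.int64(328)) [38 38 41]
-34 [ 84 196 244] (np.int64(248), np.int64(329)) [35 35 37]
-32 [ 85 191 243] (np.int64(252), np.int64(329)) [23 24 28]
-30 [ 81 190 243] (np.int64(256), np.int64(329)) [186 
[... 514 characters left out ...]
), np.int64(330)) [176 175 168]
-10 [120 119 115] (np.int64(298), np.int64(330)) [211 253 255]
-8 [121 120 114] (np.int64(302), np.int64(330)) [193 250 255]
-6 [72 72 69] (np.int64(306), np.int64(330)) [161 232 251]
-4 [26 35 23] (np.int64(311), np.int64(330)) [ 98 204  79]
-2 [ 64 143  36] (np.int64(315), np.int64(330)) [137 245  79]
0 [ 67 149  38] (np.int64(319), np.int64(330)) [ 71 160  41]
2 [ 65 146  36] (np.int64(323), np.int64(330)) [ 66 146  39]
4 [ 60 133  34] (np.int64(327), np.int64(330)) [ 61 133  35]
6 [19 20 18] (np.int64(332), np.int64(330)) [185 185 183]
8 [121 119 115] (np.int64(336), np.int64(330)) [183 184 179]
10 [121 119 115] (np.int64(340), np.int64(330)) [185 185 180]
```

Green and wooden are nearly touching, and the stop is about 5–6 mm behind the wooden board. I'll keep pushing in small steps and watch the force.

Emit:
{"name": "servo_tool", "arguments": {"moves": [0,-0.03,0,0,0,0,-1,0,-0.03,0,0,0,0,-1,0,-0.03,0,0,0,0,-1,0,0,0,0,0,0,-1,0,0,0,0,0,0,-1]}}

```text
clock: 17.95
position: [0.4433, -0.1744, 0.178]
ee_rot: [-3.141, -0.0, -1.356]
contact_force: [0.5, -0.3, -0.2]
finger_gap: 0.0064
finger_force: 59.9
```

Emit:
{"name": "servo_tool", "arguments": {"moves": [0,-0.03,0,0,0,0,-1,0,-0.03,0,0,0,0,-1,0,0,0,0,0,0,-1,0,0,0,0,0,0,-1]}}

```text
clock: 18.28
position: [0.4451, -0.174, 0.1781]
ee_rot: [-3.141, -0.0, -1.356]
contact_force: [-0.5, -0.5, -1.2]
finger_gap: 0.0064
finger_force: 59.9
```

Emit:
{"name": "servo_tool", "arguments": {"moves": [0,-0.03,0,0,0,0,-1,0,0,0,0,0,0,-1,0,0,0,0,0,0,-1]}}

```text
clock: 18.53
position: [0.4459, -0.1738, 0.178]
ee_rot: [-3.142, -0.0, -1.356]
contact_force: [0.1, -1.1, -1.6]
finger_gap: 0.0062
finger_force: 59.8
```

Emit:
{"name": "servo_tool", "arguments": {"moves": [0,-0.03,0,0,0,0,-1,0,0,0,0,0,0,-1,0,0,0,0,0,0,-1]}}

```text
clock: 18.78
position: [0.4466, -0.1736, 0.178]
ee_rot: [3.141, 0.0, -1.356]
contact_force: [-0.8, -0.9, -1.7]
finger_gap: 0.0068
finger_force: 59.9
```

Emit:
{"name": "servo_tool", "arguments": {"moves": [0,-0.03,0,0,0,0,-1,0,0,0,0,0,0,-1,0,0,0,0,0,0,-1]}}

```text
clock: 19.03
position: [0.4472, -0.1735, 0.178]
ee_rot: [3.141, 0.0, -1.356]
contact_force: [-1.6, -1.0, 0.1]
finger_gap: 0.0068
finger_force: 60.0
```

Run:
```python
from h import *
o=show(); w=W("w9"); marks("wrist","hung_board","grip_tab")
T=R.from_euler("xyz",o["ee_rot"]).as_matrix()
P=lambda y,x,z:w.px(o["position"]+T@np.array([x,y,z])/1000)
for y in range(-30,7,1):
    a,b=P(y,14,8).round().astype(int); print(y,w.img[b,a],end=" ")
```

```text
{'clock': np.float64(19.0333), 'position': array([ 0.4472, -0.1735,  0.178 ]), 'ee_rot': array([ 3.1408,  0.0001, -1.3565]), 'contact_force': array([-1.6396, -0.9824,  0.1072]), 'torque': array([-0.2193,  0.9636, -0.0059]), 'finger_gap': np.float64(0.0068), 'finger_force': np.float64(60.023)}
wrist hung_board 0.81 [ 0.4531 -0.1751  0.1628]
wrist grip_tab 0.64 [ 0.4437 -0.1743  0.1997]
-30 [41 42 44] -29 [39 40 41] -28 [37 38 41] -27 [31 34 37] -26 [26 29 33] -25 [24 27 31] -24 [193 194 189] -23 [176 176 174] -22 [175 178 173] -21 [176 176 174] -20 [183 184 181] -19 [57 57 60] -18 [49 53 53] -17 [51 50 55] -16 [51 52 54] -15 [46 47 51] -14 [45 47 48] -13 [33 35 38] -12 [17 17 18] -11 [196 255 255] -10 [214 254 255] -9 [210 253 255] -8 [195 250 255] -7 [180 242 254] -6 [160 231 251] -5 [119 177 233] -4 [ 95 204  78] -3 [136 247  74] -2 [135 244  78] -1 [132 244  76] 0 [125 239  72] 1 [104 221  58] 2 [ 65 142  39] 3 [ 64 139  38] 4 [ 61 135  37] 5 [27 86  6] 6 [181 180 179]
```

The stop is now in touch (torque has risen and the image shows no gap). I'll push a little more in finer steps.

Emit:
{"name": "servo_tool", "arguments": {"moves": [0,-0.02,0,0,0,0,-1,0,0,0,0,0,0,-1,0,0,0,0,0,0,-1]}}

```text
clock: 19.43
position: [0.4477, -0.1734, 0.1779]
ee_rot: [3.141, 0.0, -1.356]
contact_force: [-4.7, -0.6, 0.7]
finger_gap: 0.0066
finger_force: 60.1
```

```bash
python3 -c "
from h import *
o=show()"
```

```text
{'clock': np.float64(19.4333), 'position': array([ 0.4477, -0.1734,  0.1779]), 'ee_rot': array([ 3.1406,  0.0001, -1.3564]), 'contact_force': array([-4.6748, -0.63  ,  0.6604]), 'torque': array([-0.431 ,  1.7749,  0.0872]), 'finger_gap': np.float64(0.0066), 'finger_force': np.float64(60.1239)}
```

Emit:
{"name": "servo_tool", "arguments": {"moves": [0,-0.02,0,0,0,0,-1,0,0,0,0,0,0,-1,0,0,0,0,0,0,-1]}}

```text
clock: 19.68
position: [0.4482, -0.1733, 0.1779]
ee_rot: [3.14, 0.0, -1.356]
contact_force: [-5.0, -1.2, 2.1]
finger_gap: 0.0064
finger_force: 60.2
```

Run:
```python
from h import *
o=show(); w=W("w10"); marks("wrist","hung_board","grip_tab")
T=R.from_euler("xyz",o["ee_rot"]).as_matrix()
P=lambda y,x,z:w.px(o["position"]+T@np.array([x,y,z])/1000)
for y in range(-30,7,1):
    a,b=P(y,14,8).round().astype(int); print(y,w.img[b,a],end=" ")
```

```text
{'clock': np.float64(19.6833), 'position': array([ 0.4482, -0.1733,  0.1779]), 'ee_rot': array([ 3.1404,  0.0001, -1.3565]), 'contact_force': array([-4.9549, -1.2183,  2.1413]), 'torque': array([-0.4348,  1.9536,  0.0735]), 'finger_gap': np.float64(0.0064), 'finger_force': np.float64(60.2191)}
wrist hung_board 0.71 [ 0.4578 -0.1774  0.1617]
wrist grip_tab 0.88 [ 0.4472 -0.1743  0.1997]
-30 [39 40 42] -29 [41 42 43] -28 [38 41 42] -27 [36 37 39] -26 [29 31 35] -25 [29 31 35] -24 [29 32 34] -23 [193 191 189] -22 [175 176 173] -21 [174 175 172] -20 [182 183 179] -19 [82 81 84] -18 [52 51 54] -17 [50 51 54] -16 [52 52 54] -15 [47 48 52] -14 [48 50 52] -13 [36 39 41] -12 [20 18 19] -11 [191 255 255] -10 [214 254 255] -9 [209 253 255] -8 [194 250 255] -7 [179 243 254] -6 [160 232 251] -5 [118 178 234] -4 [ 98 205  81] -3 [139 247  78] -2 [134 245  77] -1 [ 58 136  34] 0 [ 66 145  39] 1 [ 66 147  39] 2 [ 66 146  39] 3 [ 62 138  37] 4 [ 57 131  34] 5 [24 84  7] 6 [179 177 176]
```

The stop is giving: the gap between it and its clamp has shrunk by about 1 mm, at about 5 N. One last small step, then let go.

Emit:
{"name": "servo_tool", "arguments": {"moves": [0,-0.015,0,0,0,0,-1,0,0,0,0,0,0,-1,0,0,0,0,0,0,-1]}}

```text
clock: 20.08
position: [0.4483, -0.1732, 0.1779]
ee_rot: [3.14, 0.0, -1.356]
contact_force: [-5.0, -1.9, 2.9]
finger_gap: 0.0062
finger_force: 60.3
```

Emit:
{"name": "servo_tool", "arguments": {"moves": [0,0,0,0,0,0,-0.6,0,0,0,0,0,0,-0.4,0,0,0,0,0,0,-0.2,0,0,0,0,0,0,-0.2,0,0,0,0,0,0,-0.2,0,0,0,0,0,0,-0.2]}}

```text
clock: 20.58
position: [0.4495, -0.173, 0.1782]
ee_rot: [-3.141, -0.0, -1.356]
contact_force: [-0.7, -0.6, 0.2]
finger_gap: 0.0341
finger_force: 0.0
```

Run:
```python
from h import *
o=show(); w=W("w11"); marks("wrist","hung_board","grip_tab","green_board")
cv2.imwrite("pics/w11c.png",cv2.resize(w.img[120:420,180:460],None,fx=2,fy=2,interpolation=cv2.INTER_CUBIC))
```

```text
{'clock': np.float64(20.5833), 'position': array([ 0.4495, -0.173 ,  0.1782]), 'ee_rot': array([-3.141 , -0.0001, -1.3563]), 'contact_force': array([-0.7008, -0.629 ,  0.2306]), 'torque': array([0.041 , 0.0276, 0.029 ]), 'finger_gap': np.float64(0.0341), 'finger_force': np.float64(0.0)}
wrist hung_board 0.92 [ 0.4554 -0.1791  0.1643]
wrist grip_tab 0.84 [ 0.4465 -0.1763  0.1951]
wrist green_board 0.63 [ 0.4452 -0.1769  0.1603]
```

View pics/w11c.png

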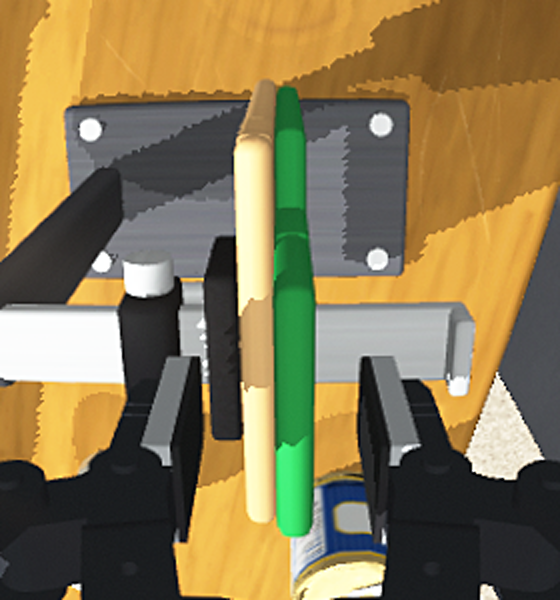

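Both boards hang on the bar face to face, wooden at about column 258 and green at 293, with the stop touching behind and the fingers clear on both sides. I'll lift straight up and check.

Emit:
{"name": "servo_tool", "arguments": {"moves": [0,0,-0.2,0,0,0,-0.2,0,0,-0.3,0,0,0,-0.2,0,0,-0.5,0,0,0,-0.2,0,0,-0.6,0,0,0,-0.2,0,0,-0.6,0,0,0,-0.2,0,0,-0.6,0,0,0,-0.2,0,0,-0.6,0,0,0,-0.2,0,0,-0.6,0,0,0,-0.2,0,0,0,0,0,0,-0.2,0,0,0,0,0,0,-0.2,0,0,0,0,0,0,-0.2]}}

```text
clock: 21.7
position: [0.4489, -0.173, 0.2981]
ee_rot: [-3.141, 0.0, -1.356]
contact_force: [1.0, -1.0, -0.3]
finger_gap: 0.0341
finger_force: 0.0
```

Run:
```python
from h import *
o=show(); w=W("w12"); marks("wrist","hung_board","grip_tab","green_board","hook_tip","tin","jar"); 
ctrl.grab_frame("side"); marks("side","green_board","hung_board","tin","jar","mug")
print(ctrl.hand_in())
```

```text
{'clock': np.float64(21.7), 'position': array([ 0.4489, -0.173 ,  0.2981]), 'ee_rot': array([-3.1413,  0.0003, -1.3565]), 'contact_force': array([ 1.0177, -0.953 , -0.2594]), 'torque': array([-0.0028,  0.0109,  0.0265]), 'finger_gap': np.float64(0.0341), 'finger_force': np.float64(0.0)}
wrist hung_board 0.87 [ 0.4519 -0.1784  0.1645]
wrist grip_tab 0.94 [ 0.4418 -0.1762  0.1964]
wrist green_board 0.64 [ 0.4456 -0.1734  0.1594]
wrist hook_tip 0.62 [ 0.412  -0.1824  0.1677]
wrist hook_tip 0.28 [ 0.448  -0.1739  0.1983]
wrist tin 0.97 [ 0.376  -0.0044  0.0008]
wrist jar 0.89 [ 0.5001 -0.0002 -0.001 ]
side green_board 0.84 [ 0.4463 -0.1758  0.1596]
side hung_board 0.57 [ 0.4559 -0.1726  0.1637]
side tin 0.62 [ 0.3792 -0.0062  0.002 ]
side jar 0.9 [ 0.4995 -0.0012 -0.0027]
side jar 0.29 [ 0.4204  0.2105 -0.0007]
the job is handed in; nothing more can be done
None
```

The job is handed in: the green board hangs in front of the wooden one, face to face, after I pushed both back until the sprung stop gave about 1–1.5 mm at about 5 N (up to 6 N lowering it onto the bar) and let go; the tin and jar have not moved, and the mug was never approached, though the last check did not pick it up.

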